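# Index the sample carousel by one station

## Task

Bring the sample carousel on to its next station: draw the spring index pin up by its knob, turn the wheel anticlockwise (seen from above), and let the pin drop fully home in the next hole, which you must find by feel under the deck. Never turn the wheel more than 75 degrees on or backwards from where it stands, never push it hard against the pin (about 3 kg bends it), and leave the rack, dish and jar where they are.

Things in the scene. Friction and masses are not known exactly. Their poses are not given: they have to be found in the camera images.
- knob_top (a point): Centre of the top of the index pin's knob: black upright cylinder, 24 mm diameter, 36 mm tall, on an aluminium pillar (32 mm diameter) at the wheel's rim. Pin home: top 124 mm above the table, underside 2 mm above the pillar. Fixed to the pin, rises with it and turns with the wheel. x axis points outward from the wheel's axis, y along the knob's anticlockwise travel, z up.
- wheel_axis (a point): Point on the wheel's vertical axis, top of its small hub, 58 mm above the table. White disc, 280 mm diameter, deck top 46 mm above the table; the knob stands 110 mm from the axis. Capped tubes (tops 106 mm above the table) are fixed in the wheel, centres 105 mm or more from the knob's. A grey reader post, 100 mm tall, stands by the rim far from the knob.
- wheel (a joint): Wheel angle, rad, anticlockwise from above positive; about 0 at the start. Bearing drag 1 to 2 N at the knob. The next hole lies between 0.69 and 1.23 rad: hand-set, hidden under the deck, not measured. Found by letting the sprung pin ride on the plate while turning on until it drops and locks the wheel. Between the two holes, from 0.15 rad on, the plate is plain.
- pin (a joint): Lift of the pin, m: 0 home in a hole, 0.010 riding on the plate, 0.016 upper stop (draw to about 0.013, not hard against it). Spring pulls down: 5 N home, 8 N at the stop. Let go, it drops into a hole under it by itself and locks the wheel with about 1.5 mm of play each way. Round-ended, 10 mm; hole 13 mm along the circle.
- rack: Bystander: yellow plastic tube rack 144 x 78 mm, with capped tubes standing in it, about 95 mm tall, loose on the table to the robot's left. Origin under its centre.
- dish: Bystander: grey bowl, 110 mm wide, 45 mm tall, loose on the table to the robot's right. Origin under its centre.
- jar: Bystander: white specimen jar with red cap, 54 mm in diameter, 75 mm tall, loose on the table to the robot's right. Origin under its centre.
- pin_tip: Round lower end of the steel index pin (10 mm diameter), inside the carousel under the deck: origin at its lowest point, 104 mm straight below the knob's top, 20 mm above the table when home. It bends if more than 30 N presses on it: for example when the wheel is pushed on against the seated pin. Riding on the plate it carries only its spring, 5 to 7 N.

How it is judged:
On the way, in this order (a step that is already met when the one before it is completed fails the run):
1. the pin is drawn up out of its hole (lift over 8 mm) (value of joint pin above 0.008 m), for 0.1 s.
2. the wheel is turned on, off its old station (over 0.25 rad) (value of joint wheel above 0.25 rad), for 0.1 s.
At the end, for the whole second after the job is handed in: The pin is home in the next hole (lift under 2 mm, wheel between 0.65 and 1.27 rad, where only the next hole lets it drop), and the wheel is at rest (value of joint pin below 0.002 m and value of joint wheel between 0.65 and 1.27 rad and velocity of joint wheel between -0.05 and 0.05 rad/s); the robot touches nothing.
It fails at once if the index pin is forced: more than 30 N on its end from the plate or hole (contact force between pin_tip and anything else above 30 N).
It fails at once if the wheel is turned backwards from its start (below -0.12 rad) (value of joint wheel below -0.12 rad).
It fails at once if the wheel is turned too far on (above 1.36 rad, 78 degrees) (value of joint wheel above 1.36 rad).
It fails at once if the rack, dish or jar is moved by more than 20 mm (distance of any of rack, dish, jar from where it was at the start of the episode above 0.02 m).
It also fails if it takes over 54 s, if anything falls off the work surface, if the arm or the gripper's body presses on something with over 40 N, if the wrist force passes 120 N, or if a joint passes its speed limit or range.

## Robot

A 6-joint arm with a two-finger parallel gripper is mounted at the origin on the work surface. World frame = base frame: x ahead of the robot, y to its left, z up, the work surface at z = 0. Lengths are in m, angles in rad, forces in N, time in s.
With the tool pointing down it reaches from about 0.375 to 0.9 m from the base axis. Payload 3.1 kg.
Tool frame: the origin (TCP) lies midway between the tips of the shut fingers; the grasp point (between the pads) lies 19 mm behind it; z points along the fingers, y is the direction in which the jaws open and shut (so a half turn about z gives the same grasp; the last joint's range is limited). The gripper opens to 87 mm and grips with 3 to 60 N. Pads are 19 mm wide; open, the fingers measure 117 mm over their backs; the gripper's body (75 mm by 190 mm) begins 51 mm behind the grasp point.
Start: joints at [1.042, 0.527, 1.433, -0, 1.181, -0.178], TCP at [0.214, 0.587, 0.223] pointing down, gripper open.
Joint ranges: [-3.08, 3.08], [-0.75, 2.2], [0.22, 2.44], [-1.43, 4.57], [0, 2.65], [-2.85, 2.85]. Speed limits (rad/s): [2.79, 2.79, 3.14, 3.14, 3.14, 3.14].

## Interface

Orientations are given as [roll, pitch, yaw] about the fixed x, y, z axes, in that order (R = Rz(yaw) Ry(pitch) Rx(roll)).
In Python, from plant import env gives the robot as it stands. Calls block until the motion is done:
- env.goto(position, orientation): joint-space move of the TCP to a pose.
- env.movel(position, frame=None, feed=0.15): straight line of the TCP; frame=None keeps the orientation; feed is the mean speed in m/s.
- env.move_joints(angles): joint-space move.
- env.ungrasp() and env.close_gripper(): open the fingers fully, or close them until they stop; the grip force is fixed at half the most.
- env.wait(seconds).
- env.ik(position, orientation): joint angles nearest the present ones, or None.
- env.sense(): the state.
- env.get_image(name): name is "side" or "top" or "wrist"; returns (picture, depth): 400x640x3 uint8, red, green, blue; 400x640 float32, m along the optical axis (not along the pixel's ray), 0 where there is no reading.
- env.get_calibration(name): a dict with "mtx" (3x3 intrinsics, pixels), "extrinsics" (4x4, takes a point from world to camera coordinates); the wrist camera has in their place "mount" (4x4, takes a point from camera to tool coordinates, whose origin is the TCP and whose axes are the flange's). Camera axes: x right, y up, looking along -z (the intrinsics and any distortion apply to the point x, -y, -z); pixel columns grow to the right and rows downward; lengths in m; the calibration is good to about 2 mm. A picture is of the moment at which its call begins: read the wrist's pose just before it. get_calibration takes no time and is no camera call.
A pose or a line that the arm cannot do raises env.PlanningError and nothing moves.
- env.job_done(): hands the job in, once; it reports no verdict.
The state is a dict: "time": time; "q": joint angles; "joint_velocities": joint speeds; "effort": joint torques, N m; "position": TCP position; "orientation": TCP orientation; "contact_force": force on the tool from outside, world axes, zero at the start; "wrist_torque": the same for the moment, N m; "finger_gap": finger opening in m.
Only numpy, scipy, OpenCV 4.12 (cv2) and the standard library are available. Lean on these libraries where they do the work, as an engineer would, in place of code of your own. Each camera call takes 0.05 s, during which the arm holds its last target. There are 200 camera calls.

## Working session

There is one attempt and no reset: what is moved stays moved. The work goes in short steps, each a Python script; the robot and the scene stay as the last script left them, time stands still between calls to the robot, and variables do not carry over. Pictures are saved under pics/ and viewed, about 8 in all and at most 12, crops included, and the job is handed in when it is done.

```bash
ls; mkdir -p pics; python3 - <<'E'
from plant import env
import cv2,numpy as np
s=env.sense(); print(s)
for n in("top","side"):
    im,d=env.get_image(n); np.savez(f'pics/{n}0.npz',im=im,d=d)
    cv2.imwrite(f'pics/{n}0.png',im[:,:,::-1]); c=env.get_calibration(n); print(c, (d==0).mean())
E
```

```text
pics
{'time': 0.0, 'q': array([ 1.04248778e+00,  5.28452545e-01,  1.43393375e+00,  1.45806851e-05,
        1.18136938e+00, -1.78493647e-01]), 'joint_velocities': array([ 0.00035099, -0.00224919,  0.00102368,  0.00140656, -0.0004866 ,
        0.000838  ]), 'effort': array([ 7.00230958e-04, -4.40058947e+01, -1.76587629e+01,  6.34296192e-02,
        5.84631076e-02, -1.51138088e-04]), 'position': array([0.21378723, 0.58650963, 0.22157   ]), 'orientation': array([-3.13946639e+00, -3.97301629e-04,  2.79177178e+00]), 'contact_force': array([ 0.2382539 , -0.54067608,  0.05650141]), 'wrist_torque': array([-0.00386168, -0.05859746, -0.03222329]), 'finger_gap': 0.08674465870120275}
{'mtx': array([[401.10614972,   0.        , 320.4775671 ],
       [  0.        , 401.10614972, 202.77703742],
       [  0.        ,   0.        ,   1.        ]]), 'extrinsics': array([[-0.02694634, -0.99959955, -0.00863903,  0.03043175],
       [ 0.99381005, -0.02772002,  0.10757872, -0.53933174],
       [-0.10777511, -0.0056867 ,  0.99415903, -1.16373776],
       [ 0.        ,  0.        ,  0.        ,  1.        ]])} 0.0040625
{'mtx': array([[445.6629498 ,   0.        , 318.50549724],
       [  0.        , 445.6629498 , 198.93625125],
       [  0.        ,   0.        ,   1.        ]]), 'extrinsics': array([[-0.99118532, -0.13240762,  0.0044601 ,  0.52257411],
       [ 0.10596562, -0.77213884,  0.62655639, -0.09505101],
       [-0.07951702,  0.62150611,  0.77936333, -1.23850708],
       [ 0.        ,  0.        ,  0.        ,  1.        ]])} 0.004171875
```

View pics/top0.png

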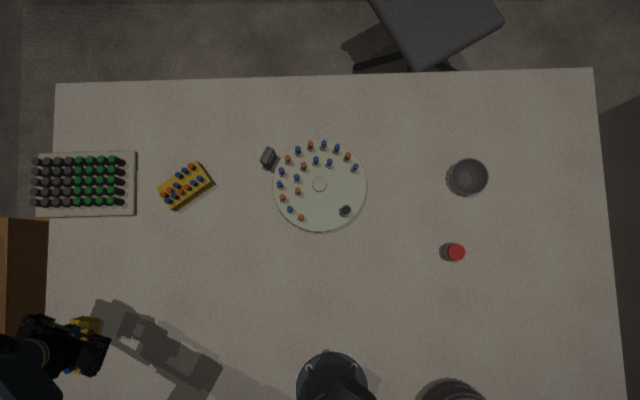

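View pics/side0.png

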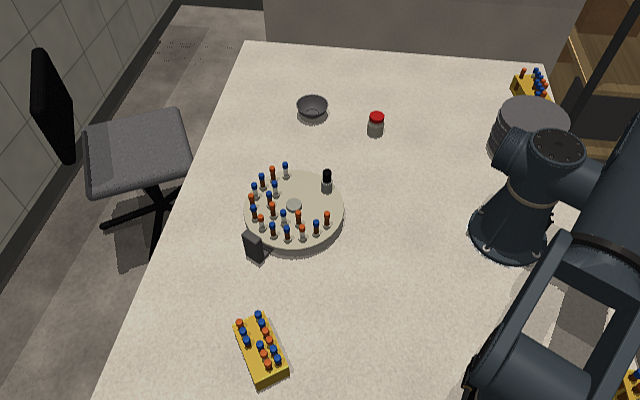

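The top view shows the wheel hub near (319,184) and the knob at (345,210). The side view shows the knob top at (326,173) and the hub at (294,205). Next I'll measure both.

```bash
cat > h.py <<'E'
import numpy as np,cv2
from plant import env
def ray(n,px):
    c=env.get_calibration(n);E=c['extrinsics'];R=E[:3,:3];K=c['mtx']
    v=np.linalg.inv(K)@[px[0],px[1],1]; v=R.T@(v*[1,-1,-1]); return -R.T@E[:3,3],v
def onz(n,px,z):
    o,v=ray(n,px); return o+v*(z-o[2])/v[2]
def tri(a,b):
    (o,u),(p,w)=ray('top',a),ray('side',b)
    s=np.linalg.lstsq(np.c_[u,-w],p-o,rcond=None)[0]
    x,y=o+u*s[0],p+w*s[1]; return (x+y)/2,np.linalg.norm(x-y)
def cloud(n,d):
    c=env.get_calibration(n);E=c['extrinsics'];K=c['mtx']
    v,u=np.mgrid[:400,:640]; p=np.stack([(u-K[0,2])/K[0,0]*d,-(v-K[1,2])/K[1,1]*d,-d],-1)
    return (p-E[:3,3])@E[:3,:3]
E
python3 - <<'E'
from h import *
for n,(u,v),(hu,hv) in(('top',(345,210),(319,184)),('side',(326,173),(294,205))):
    f=np.load(f'pics/{n}0.npz');im,d=f['im'],f['d'];P=cloud(n,d)
    k=np.zeros((400,640),bool);k[v-16:v+17,u-16:u+17]=1
    for lab,m in(('knobtop',k&(P[...,2]>.116)&(P[...,2]<.14)),('dark',k&(im.max(2)<60))):
        y,x=np.nonzero(m);print(n,lab,m.sum(),x.mean(),y.mean(),x.min(),x.max(),y.min(),y.max(),P[m].mean(0),onz(n,(x.mean(),y.mean()),.124))
    k[:]=0;k[hv-12:hv+13,hu-12:hu+13]=1;m=k&(abs(P[...,2]-.058)<.005)
    y,x=np.nonzero(m);print(n,'hub',m.sum(),x.mean(),y.mean(),P[m].mean(0),onz(n,(x.mean(),y.mean()),.058))
    m=(abs(P[...,2]-.046)<.006)&(np.hypot(*(P[...,:2]-onz(n,(hu,hv),.058)[:2]).transpose(2,0,1))<.17)
    ys,xs=np.nonzero(m);h=cv2.convexHull(np.c_[xs,ys].astype(np.int32))
    w=np.array([onz(n,p[0],.046) for p in h]); A=np.c_[2*w[:,:2],np.ones(len(w))]
    s=np.linalg.lstsq(A,(w[:,:2]**2).sum(1),rcond=None)[0];print('disc',s[:2],np.sqrt(s[2]+s[0]**2+s[1]**2))
    c=im[v-30:v+30,u-40:u+40,::-1];cv2.imwrite(f'pics/k{n}.png',cv2.resize(c,None,fx=5,fy=5,interpolation=0))
a=cv2.imread('pics/ktop.png');b=cv2.imread('pics/kside.png');cv2.imwrite('pics/k.png',np.hstack([a,b]))
E
```

```text
top knobtop 63 345.8888888888889 208.79365079365078 342 350 205 213 [ 0.51122837 -0.05381754  0.12409557] [ 0.51123561 -0.05382474  0.124     ]
top dark 72 344.7361111111111 210.23611111111111 340 350 206 215 [ 0.50826976 -0.05105538  0.11296121] [ 0.50737117 -0.05054748  0.124     ]
top hub 172 318.99418604651163 183.28488372093022 [0.59408181 0.0182519  0.05845795] [0.59414367 0.01825572 0.058     ]
disc [0.59573808 0.0222041 ] 0.14086670602806436
side knobtop 57 326.5263157894737 171.73684210526315 323 331 168 176 [ 0.51228184 -0.04904384  0.12289788] [ 0.51217976 -0.04802433  0.124     ]
side dark 112 326.75 176.45535714285714 322 331 169 189 [ 0.51085807 -0.04477142  0.10838406] [ 0.50950091 -0.03106434  0.124     ]
side hub 161 293.2049689440994 203.7639751552795 [0.59468624 0.02274188 0.05802723] [0.59468348 0.02278193 0.058     ]
disc [0.59645644 0.02906557] 0.14247983568950007
```

View pics/k.png

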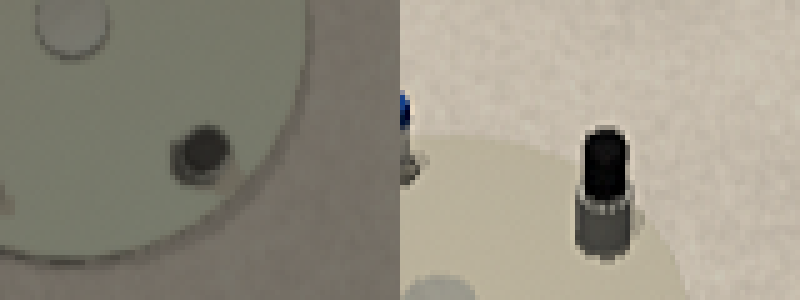

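Both views show the knob and give a 110 mm radius, as they should, but they differ by about 5 mm in y. I'll hover over the knob with the jaws radial and refine the position with the wrist camera.

```bash
cat >> h.py <<'E'
from scipy.spatial.transform import Rotation as Ro
def pose(s): 
    T=np.eye(4);T[:3,:3]=Ro.from_euler('xyz',s['orientation']).as_matrix();T[:3,3]=s['position'];return T
def wrist(name):
    T=pose(env.sense());im,d=env.get_image('wrist');c=env.get_calibration('wrist')
    cv2.imwrite(f'pics/{name}.png',im[:,:,::-1]);M=T@c['mount'];K=c['mtx']
    v,u=np.mgrid[:400,:640];r=np.stack([(u-K[0,2])/K[0,0],-(v-K[1,2])/K[1,1],-np.ones(u.shape)],-1)
    W=r@M[:3,:3].T
    return im,M[:3,3]+W*d[...,None],lambda z:M[:3,3]+W*((z-M[2,3])/W[...,2])[...,None]
E
python3 - <<'E'
from h import *
k=np.array([.5117,-.051]);a=np.array([.5944,.0205]);f=np.arctan2(*(k-a)[::-1]);psi=(f+np.pi/2)%(2*np.pi)
print(psi);env.goto([*k,.25],[np.pi,0,psi]);env.wait(.3)
s=env.sense();print(s['time'],s['q'],s['position'],s['orientation'],s['contact_force'])
print(env.get_calibration('wrist'))
im,P,oz=wrist('w1');np.savez('pics/w1.npz',im=im,P=P,Z124=oz(.124),Z58=oz(.058))
E
```

```text
5.425281522888169
2.9 [-3.16203452e-01  3.44041052e-01  1.67408075e+00  9.06528399e-06
  1.12352755e+00  2.11175276e+00] [ 0.51174041 -0.05063909  0.24997535] [ 3.14157046e+00  5.28116551e-05 -8.57163809e-01] [-0.50382968 -0.59354026 -1.08334116]
{'mtx': array([[275.93499539,   0.        , 320.71613054],
       [  0.        , 275.93499539, 203.85145374],
       [  0.        ,   0.        ,   1.        ]]), 'mount': array([[ 2.26921096e-05,  9.69212110e-01,  2.46227304e-01,
         6.69915263e-02],
       [ 9.99999879e-01,  9.89829511e-05, -4.81780777e-04,
        -2.27321509e-04],
       [-4.91320069e-04,  2.46227285e-01, -9.69211991e-01,
        -1.61312073e-01],
       [ 0.00000000e+00,  0.00000000e+00,  0.00000000e+00,
         1.00000000e+00]])}
```

View pics/w1.png

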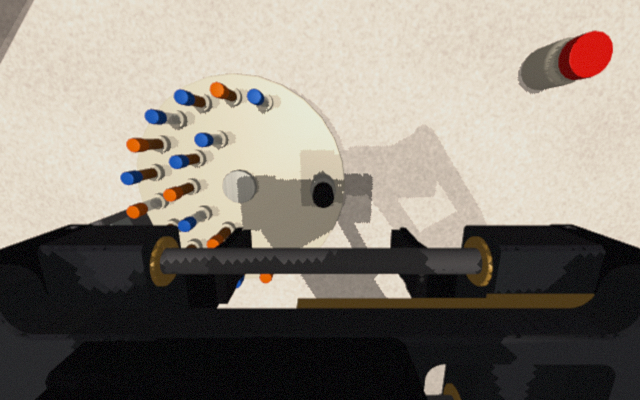

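The wrist view shows the black knob at (322,193) and the hub at (240,186), with nothing hiding either one.

```bash
python3 - <<'E'
from h import *
f=np.load('pics/w1.npz');im,P,A,B=[f[k] for k in('im','P','Z124','Z58')]
def win(u,v,r): m=np.zeros((400,640),bool);m[v-r:v+r,u-r:u+r]=1;return m
w=win(322,193,22);m=w&(abs(P[...,2]-.124)<.006)
print('depth top',m.sum(),P[m].mean(0),A[m].mean(0),np.ptp(A[m],axis=0))
m=w&(im.max(2)<45);y,x=np.nonzero(m);print('dark',m.sum(),x.min(),x.max(),y.min(),y.max(),A[m].mean(0))
m=win(240,186,22)&(abs(P[...,2]-.058)<.005)&(P[...,2]>.0535);y,x=np.nonzero(m)
print('hub',m.sum(),x.min(),x.max(),y.min(),y.max(),P[m].mean(0),B[m].mean(0),np.ptp(B[m],axis=0))
E
```

```text
depth top 377 [ 0.51138795 -0.05319622  0.12271515] [ 0.5115829  -0.05340631  0.124     ] [0.02311683 0.02336866 0.        ]
dark 425 313 333 182 207 [ 0.51273362 -0.05505369  0.124     ]
hub 863 222 255 170 202 [0.59344951 0.01886097 0.05681867] [0.5933248  0.01846242 0.058     ] [0.0425397  0.04331547 0.        ]
```

The wrist and top views agree to within 1 mm: knob (.5114,-.0534), axis (.5936,.0187), radius 109 mm. I'll use those, then descend, grip and check the force.

```bash
cat >> h.py <<'E'
ax=np.array([.5936,.0187]);k0=np.array([.5114,-.0534]);f0=np.arctan2(*(k0-ax)[::-1]);r0=.1097
def kp(th,r=r0,back=0.):  # knob xy at wheel angle, shifted back along travel
    f=f0+th;return ax+r*np.array([np.cos(f),np.sin(f)])-back*np.array([-np.sin(f),np.cos(f)])
def ori(th): return [np.pi,0,(f0+th+np.pi/2+np.pi)%(2*np.pi)-np.pi]
def rep(t,th=0):
    s=env.sense();f=f0+th;F=s['contact_force'];c,n=np.cos(f),np.sin(f);p=s['position'];d=p[:2]-ax
    print(t,'t%.2f'%s['time'],p.round(4),'r%.4f th%.3f'%(np.hypot(*d),(np.arctan2(d[1],d[0])-f0+np.pi)%(2*np.pi)-np.pi),'Frad %.1f Ftan %.1f Fz %.1f'%(F[0]*c+F[1]*n,-F[0]*n+F[1]*c,F[2]),'gap %.4f'%s['finger_gap'],flush=True)
    return F[0]*c+F[1]*n,-F[0]*n+F[1]*c,F[2]
E
python3 - <<'E'
from h import *
env.goto([*kp(0),.15],ori(0));env.wait(.2);rep('above')
env.movel([*kp(0),.092],feed=.06);env.wait(.2);rep('down')
env.close_gripper();env.wait(.2);rep('grip')
E
```

```text
above t3.63 [ 0.5129 -0.0541  0.152 ] r0.1087 th0.014 Frad 0.5 Ftan 0.1 Fz -0.7 gap 0.0873
down t4.95 [ 0.5114 -0.0537  0.0924] r0.1096 th0.002 Frad -0.6 Ftan 0.0 Fz -0.3 gap 0.0872
grip t6.21 [ 0.5112 -0.0536  0.092 ] r0.1096 th-0.000 Frad -0.3 Ftan -1.0 Fz -0.9 gap 0.0232
```

The grip is clean: gap 23 mm and no side load. Now I'll draw the pin up in steps.

```bash
python3 - <<'E'
from h import *
for dz in(.004,.008,.011,.013):
    env.movel([*kp(0),.092+dz],feed=.03);env.wait(.15);F=rep(f'lift{dz}')
    if F[2]<-13: break
E
```

```text
lift0.004 t6.64 [ 0.5112 -0.0535  0.0957] r0.1096 th-0.001 Frad -2.5 Ftan 0.6 Fz -6.0 gap 0.0231
lift0.008 t7.08 [ 0.5111 -0.0535  0.1   ] r0.1096 th-0.001 Frad -3.1 Ftan -0.1 Fz -7.4 gap 0.0230
lift0.011 t7.47 [ 0.5111 -0.0535  0.103 ] r0.1096 th-0.001 Frad -4.7 Ftan -0.3 Fz -6.4 gap 0.0237
lift0.013 t7.88 [ 0.5112 -0.0535  0.105 ] r0.1096 th-0.000 Frad -4.2 Ftan -0.3 Fz -8.3 gap 0.0230
```

The spring load came up as expected, about 7–8 N. Now I'll turn with the pin drawn, stepping along the arc.

```bash
python3 - <<'E'
from h import *
for i,th in enumerate(np.arange(.05,.46,.05)):
    env.movel([*kp(th),.105],ori(th),feed=.03)
    F=rep(f'{th:.2f}',th)
    if abs(F[1])>10 or abs(F[0])>15: print('STOP');break
env.wait(.2);rep('end',th)
E
```

```text
0.05 t8.21 [ 0.5152 -0.0578  0.105 ] r0.1096 th0.053 Frad -4.5 Ftan 0.1 Fz -7.6 gap 0.0234
0.10 t8.54 [ 0.5191 -0.0615  0.105 ] r0.1095 th0.102 Frad -4.8 Ftan 1.1 Fz -7.4 gap 0.0233
0.15 t8.88 [ 0.5231 -0.065   0.105 ] r0.1094 th0.151 Frad -5.4 Ftan 1.0 Fz -7.4 gap 0.0232
0.20 t9.21 [ 0.5274 -0.0684  0.105 ] r0.1094 th0.200 Frad -5.2 Ftan 0.4 Fz -7.8 gap 0.0233
0.25 t9.54 [ 0.5317 -0.0715  0.1049] r0.1093 th0.249 Frad -6.1 Ftan 1.0 Fz -7.3 gap 0.0232
0.30 t9.88 [ 0.5363 -0.0743  0.1049] r0.1093 th0.299 Frad -5.3 Ftan 2.2 Fz -7.1 gap 0.0235
0.35 t10.21 [ 0.541  -0.077   0.1049] r0.1092 th0.348 Frad -5.6 Ftan 2.4 Fz -7.9 gap 0.0231
0.40 t10.54 [ 0.5458 -0.0794  0.1048] r0.1092 th0.397 Frad -5.4 Ftan 1.7 Fz -8.7 gap 0.0232
0.45 t10.88 [ 0.5507 -0.0816  0.1048] r0.1091 th0.446 Frad -5.2 Ftan 1.6 Fz -7.7 gap 0.0231
end t11.07 [ 0.5507 -0.0816  0.1048] r0.1091 th0.446 Frad -6.8 Ftan 2.3 Fz -8.1 gap 0.0233
```

```bash
python3 - <<'E'
from h import *
th=.446
env.movel([*kp(th),.1015],ori(th),feed=.03);env.wait(.1);rep('rest',th)
env.ungrasp();rep('open',th)
env.movel([*kp(th),.152],feed=.15);env.close_gripper()
env.movel([*kp(th,back=.034),.152],feed=.15)
im,P,oz=wrist('w2');m=(abs(P[...,2]-.134)<.008)&(np.hypot(P[...,0]-kp(th)[0],P[...,1]-kp(th)[1])<.02)
print('knob top',m.sum(),P[m].mean(0),kp(th))
env.movel([*kp(th,back=.034),.101],feed=.10);env.wait(.2);rep('behind',th)
E
```

```text
rest t11.44 [ 0.5505 -0.0815  0.1018] r0.1091 th0.445 Frad -5.4 Ftan 1.0 Fz -5.3 gap 0.0229
open t12.68 [ 0.5504 -0.0821  0.1015] r0.1097 th0.446 Frad 0.8 Ftan 0.2 Fz 0.1 gap 0.0872
knob top 960 [ 0.5503745  -0.08121959  0.13222207] [ 0.55040016 -0.08213583]
behind t15.97 [ 0.5197 -0.0689  0.1017] r0.1146 th0.151 Frad 0.0 Ftan -0.4 Fz -0.5 gap 0.0006
```

View pics/w2.png

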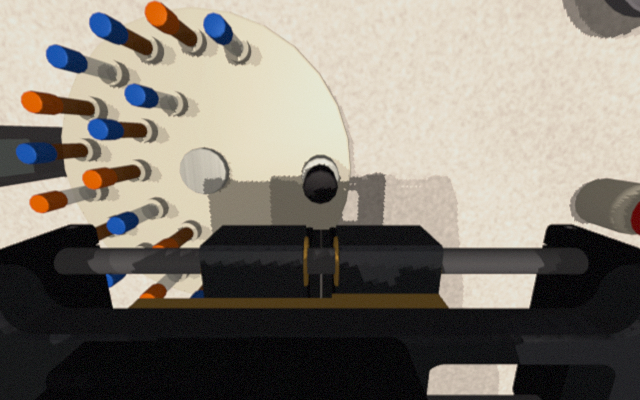

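The wheel is at 0.446 rad, the pin is riding (knob top about 133 mm), and the shut fingers are behind the knob at (320,182). Now I'll push gently in small steps, watching the force.

```bash
cat > push.py <<'E'
from h import *
import sys
th,lim,dz=float(sys.argv[1]),float(sys.argv[2]),.101
b0=np.mean([env.sense()['contact_force'] for _ in range(5)],0)
i=0;hits=0;t0=env.sense()['time']
while th<lim:
    step=.01 if th<.60 else .005
    if hits==0: th+=step
    else: env.wait(.04)
    try: env.movel([*kp(th,back=.0215),dz],ori(th),feed=.03) if hits==0 else None
    except env.PlanningError as e: print(e);break
    s=env.sense();F=s['contact_force']-b0;f=f0+th;ft=-F[0]*np.sin(f)+F[1]*np.cos(f)
    hits=hits+1 if ft<-5 else 0
    if i%10==0 or hits: print('%.3f t%.2f ft%.1f'%(th,s['time'],ft),s['position'].round(4),flush=True)
    if hits>=3 or ft<-10 or s['time']-t0>22: print('STOP');break
    i+=1
print('th',th)
E
python3 push.py .42 1.24
```

```text
0.430 t16.48 ft0.2 [ 0.5296 -0.0728  0.101 ]
0.470 t17.48 ft-7.3 [ 0.5302 -0.0738  0.1007]
0.470 t17.52 ft-6.6 [ 0.5302 -0.0738  0.1007]
0.470 t17.56 ft-5.6 [ 0.5302 -0.0738  0.1007]
STOP
th 0.47000000000000003
```

The arm is compliant: it lags 3 mm at about 6 N, and this is only stiction. I'll raise the threshold, still well under 30 N, and continue.

```bash
sed -i 's/step=.*/step=.011/; s/ft<-5 /ft<-11 /; s/ft<-10/ft<-17/; s/i%10==0/i%3==0/; s/^b0=.*/b0=np.array([0,0,0.])/' push.py
sed -i "s/s\['position'\].round(4)/'fingers th %.3f'%((np.arctan2(*(s['position'][:2]-ax)[::-1])-f0+np.pi)%(2*np.pi)-np.pi+.1935)/" push.py
python3 push.py .47 1.26
```

```text
0.481 t17.81 ft-2.5 fingers th 0.477
0.514 t18.56 ft-5.9 fingers th 0.500
0.547 t19.31 ft-3.2 fingers th 0.550
0.580 t20.06 ft-0.6 fingers th 0.591
0.613 t20.81 ft-1.8 fingers th 0.616
0.646 t21.56 ft-0.9 fingers th 0.651
0.679 t22.31 ft-1.2 fingers th 0.681
0.712 t23.06 ft-5.2 fingers th 0.696
0.745 t23.81 ft-9.0 fingers th 0.712
0.778 t24.56 ft-1.1 fingers th 0.787
0.811 t25.31 ft-0.5 fingers th 0.815
0.844 t26.06 ft-6.5 fingers th 0.830
0.877 t26.81 ft-5.9 fingers th 0.857
0.910 t27.56 ft-1.3 fingers th 0.916
0.943 t28.31 ft-0.1 fingers th 0.948
0.976 t29.06 ft-0.3 fingers th 0.978
1.009 t29.81 ft-0.1 fingers th 1.010
1.042 t30.56 ft-3.4 fingers th 1.037
1.075 t31.31 ft-8.7 fingers th 1.043
1.086 t31.56 ft-11.0 fingers th 1.045
1.086 t31.60 ft-11.4 fingers th 1.045
1.086 t31.64 ft-10.7 fingers th 1.045
1.097 t31.89 ft-14.4 fingers th 1.046
1.097 t31.93 ft-13.4 fingers th 1.046
1.097 t31.98 ft-13.7 fingers th 1.046
STOP
th 1.0969999999999995
```

The fingers are stalled at 1.046 rad with about 14 N, so it looks locked. I'll back off and check the knob height.

```bash
python3 - <<'E'
from h import *
th=1.046
env.movel([*kp(th,back=.034),.101],ori(th),feed=.05);rep('off',th)
env.movel([*kp(th,back=.04),.165],feed=.15);env.wait(.2)
im,P,oz=wrist('w3');g=kp(th);m=(P[...,2]>.112)&(P[...,2]<.142)&(np.hypot(P[...,0]-g[0],P[...,1]-g[1])<.025)
z=P[...,2][m];print('knob top',m.sum(),P[m].mean(0),np.percentile(z,[10,50,90]),g)
for n in('top','side'):
    im,d=env.get_image(n);C=cloud(n,d);m=(C[...,2]>.11)&(C[...,2]<.145)&(np.hypot(C[...,0]-g[0],C[...,1]-g[1]-.002)<.018)
    print(n,m.sum(),C[m].mean(0) if m.any() else 0)
    if n=='side': cv2.imwrite('pics/side3.png',cv2.resize(im[140:260,220:380,::-1],None,fx=4,fy=4))
print(env.sense()['time'])
E
```

```text
off t32.49 [ 0.5823 -0.0957  0.1012] r0.1149 th0.753 Frad -0.7 Ftan -0.6 Fz 0.2 gap 0.0005
knob top 806 [ 0.61513381 -0.08753622  0.122764  ] [0.1219404  0.12293909 0.12375044] [ 0.61488182 -0.08891586]
top 0 0
side 63 [ 0.61494525 -0.0829757   0.1215072 ]
33.4167
```

View pics/w3.png

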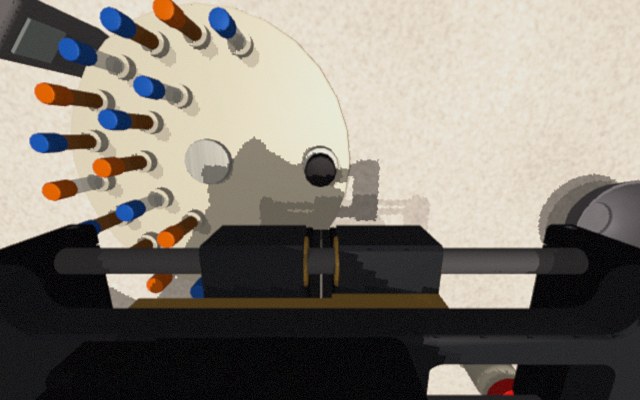

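View pics/side3.png

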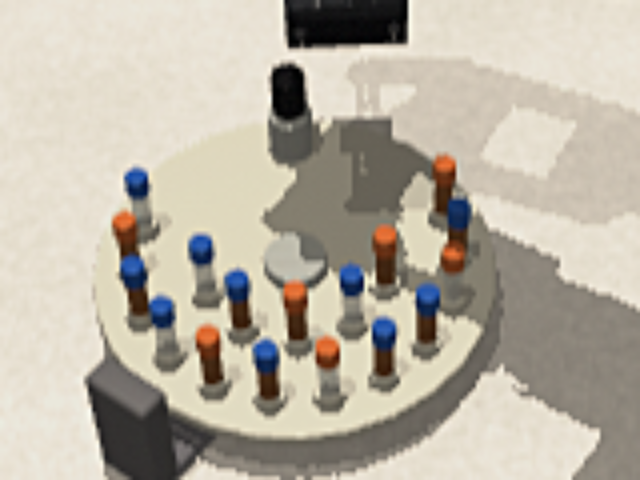

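The wrist view shows the knob at (320,168), and the side view shows it sitting just on its pillar. The knob top reads 122.8 mm, against 122.7 mm at home at the start and 132.2 mm while riding, so the pin is home. The gripper is clear, so I'll hand in.

```bash
python3 - <<'E'
from h import *
rep('final',1.046);env.job_done()
E
```

```text
final t33.42 [ 0.5753 -0.0966  0.1642] r0.1167 th0.693 Frad -0.4 Ftan 0.7 Fz 0.0 gap 0.0001
the job is handed in; nothing more can be done
```

The carousel is on its next station with the pin home, and I handed the job in at 33.4 s.

I gripped the knob across the radius, drew the pin up 13 mm and turned the wheel to about 0.45 rad. Then I let the pin down on the plate and released it. With the shut fingers I pushed the knob on in small steps until the wheel locked at about 1.05 rad.

**Last checks:**
- **Pin:** the wrist camera puts the knob top at 122.8 mm. It read 122.7 mm at home at the start and 132.2 mm while riding on the plate. The side camera agrees (121.5 mm, against 122.9 mm at the start).
- **Force:** the highest push I saw was about 14 N, against the 30 N limit.
- **Gripper:** it was clear of everything, with the contact force near zero.
- **Rack, dish and jar:** I did not touch them, but I did not measure them again.

**Disagreements:**
- The side camera's y readings were about 5 mm off the top and wrist cameras all along, so I went by those two.
- The top camera gave no final reading; it found no knob-top points.
- My first push stopped early at about 7 N. That was only stiction, so I raised the stop threshold.

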